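Park the broad tamper in its slotted rack

TASK

Put the wooden tamper with the broad foot away in the slotted rack: slide it in through the open end, its foot beneath the two lips and its neck between them, until the foot is home against the back board. Leave it standing upright there on the rack's base and let go; leave the narrow-footed tamper standing where it is.

Things in the scene. Friction and masses are not known exactly. Their poses are not given: they have to be found in the camera images.
- broad_tamper: Turned wooden tamper, loose, upright on its foot, 132 mm tall, round (yaw is no matter), 0.15 to 0.3 kg. Foot: disc 64 mm across, 16 mm thick, tapering to 25 mm across at 27 mm height; neck 22 mm across from 34 to 64 mm height; grip: straight cylinder 35 mm across from 84 to 120 mm height, domed above. Origin: centre of the foot's underside, z up.
- narrow_tamper: A second tamper of the same wood, height, neck and grip, but with a foot only 42 mm across. Not to be moved. Origin: centre of its underside. Both tampers stand to the left of the rack, one nearer the robot and one farther; which is which varies.
- rack: Low wooden rack fixed to the table, 150 mm long (x), 116 wide (y), 52 high. Open at its -x end, roughly towards the robot; back board at +x. Base 6 mm thick, side walls 92 mm apart inside. Two lips overhang the lane, undersides 42 mm and tops 52 mm above the table; the slot between them is 44 mm wide, too narrow for the broad foot. Origin: centre of underside, x along the slot to the back board.
- rack_mouth (a point): Middle of the rack's open end, on the edge of the base's upper face, 6 mm above the table (rack x = -75 mm, y = 0).
- rack_home (a point): Point on the base's upper face, 6 mm above the table, where the middle of the broad foot's underside lies when the foot touches the back board (rack x = +31 mm, y = 0). Axes as the rack's.
Mind the look-alikes: they are no part of the job. What is shaped like the broad_tamper but purple or red is not meant.

How it is judged:
By the outcome, as a careful person would: the job done as asked, in the order asked, and still so for the second after the job is handed in, with the robot touching nothing.
It also fails if it takes over 35 s, if anything falls off the work surface, if the arm or the gripper's body presses on something with over 40 N, if the wrist force passes 120 N, or if a joint passes its speed limit or range.

ROBOT

A 7-joint arm with a two-finger parallel gripper is mounted at the origin on the work surface; the furniture and walls round the work are solid. World frame = base frame: x ahead of the robot, y to its left, z up, the work surface at z = 0. Lengths are in m, angles in rad, forces in N, time in s.
With the tool pointing down it reaches from about 0.35 to 0.9 m from the base axis. Payload 8.1 kg.
Tool frame: the origin (TCP) lies between the finger pads; the fingertips stand 17 mm ahead of it and the grasp point (between the pads) lies 2 mm behind it; z points along the fingers, y is the line along which they close (so a half turn about z gives the same grasp; the last joint's range is limited). The gripper opens to 92 mm and grips with 3 to 60 N. Pads are 19 mm wide; open, the fingers measure 130 mm over their backs; the gripper's body (75 mm by 190 mm) begins 47 mm behind the grasp point.
Start: joints at [-1.333, 0.434, 0.025, 1.573, -0.012, 1.134, -0.075], TCP at [0.209, 0.589, 0.244] pointing down, gripper open.
Joint ranges: [-2.62, 2.62], [-0.44, 2.09], [-1.27, 1.32], [0.08, 2.57], [-1.32, 4.46], [0.12, 2], [-2.74, 2.74]. Speed limits (rad/s): [2.22, 2.22, 3.01, 3.01, 3.14, 3.14, 3.14].

INTERFACE

Orientations are given as [roll, pitch, yaw] about the fixed x, y, z axes, in that order (R = Rz(yaw) Ry(pitch) Rx(roll)).
In Python, from bench import monitor, viewer, order gives the robot as it stands.
- The arm moves only by the tool drive_tool, never from a script. Its argument "plan" is a list of rows, each a list of 7 numbers: the turn, a rotation vector about the tool's x, y, z in units of 6 degrees (1.0 is 6 degrees), then the shift along the tool's x, y, z in units of 40 mm (1.0 is 40 mm), then the finger opening in mm, from 0 to 91.8. A call has 1 to 20 rows; each row shifts and turns the commanded pose from where the row before left it, along the tool's axes as they then stand; what a row does not reach is not made up. A row lasts 1/12 s, in which the tool goes at most 41.7 mm and 7.16 degrees, less where a joint would pass 70% of its speed; a pose out of reach is approached as far as the arm can. A call is refused whole if a number of a shift passes 1 or a number of a turn 1, either way. A call with a gripper value outside its range is refused whole. The fingers move at their own pace and stop on an object; "force" is the grip in N (left out, the last holds). Time passes only in rows, so rows that do not move let the fingers close. It gives the time, the measured TCP pose, the force, the opening and the grip force at its end, in the units of the state.
- monitor.state(): the state, without advancing time (a new reading comes with each control period).
- viewer.capture(name): name is "scene" or "top" or "wrist"; returns (picture, depth): 400x640x3 uint8, red, green, blue; 400x640 float32, m along the optical axis (not along the pixel's ray), 0 where there is no reading.
- viewer.get_calibration(name): a dict with "fx", "fy", "cx", "cy" (pixels), "dist" ([k1, k2, p1, p2, k3] as OpenCV has them; the pictures are not rectified), "world_from_camera" (4x4, takes a point from camera to world coordinates). Camera axes: x right, y down, z forward; pixel columns grow to the right and rows downward; lengths in m; the calibration is good to about 2 mm. A picture is of the moment at which its call begins: read the wrist's pose just before it. get_calibration takes no time and is no camera call; for the wrist camera it gives the pose at the moment of the call.
- order.finish_job(): hands the job in; it is judged then, once.
The state is a dict: "time_s": time; "joint_pos": joint angles; "joint_velocities": joint speeds; "tau": joint torques, N m; "eef_pos": TCP position; "ee_rot": TCP orientation; "ft_force": force on the tool from outside, world axes, zero at the start; "moment": the same for the moment, N m; "gripper_width": opening from 0.0 (shut) to 1.0 (fully open); "grip_force": force on a finger pad.
Only numpy, scipy, OpenCV 4.12 (cv2) and the standard library are available. Lean on these libraries where they do the work, as an engineer would, in place of code of your own. Each camera call takes 0.05 s, during which the arm holds its last target. There are 200 camera calls.

## Working session

There is one attempt and no reset: what is moved stays moved. The work goes in short steps, Python scripts to look and compute and a tool call to move; the robot and the scene stay as the last step left them, time stands still between calls to the robot, and variables do not carry over. Pictures are saved under pics/ and viewed, at most 10 in all, crops included, and the job is handed in when it is done.

Besides the shell and the picture viewer there is one more tool, called in YAML: its name, and indented under it one key for each argument. drive_tool: Moves the arm, as the interface text tells. Its arguments: {"type":"object","properties":{"plan":{"type":"array"},"force":{"type":"number"}},"required":["plan"]}

```bash
mkdir -p pics; cat > h.py <<'E'
import numpy as np, cv2
from bench import monitor, viewer, order
def cap(n):
    c=viewer.get_calibration(n); p,d=viewer.capture(n); return p,d,c
def world(c,d):
    v,u=np.mgrid[0:400,0:640]
    K=np.array([[c['fx'],0,c['cx']],[0,c['fy'],c['cy']],[0,0,1]])
    q=cv2.undistortPoints(np.stack([u.ravel(),v.ravel()],1).astype(float)[:,None],K,np.array(c['dist'])).reshape(400,640,2)
    P=np.dstack([q*d[...,None],d]); T=np.array(c['world_from_camera'])
    return P@T[:3,:3].T+T[:3,3]
E
python3 - <<'E'
from h import *
ims=[]
for n in('scene','top'):
    p,d,c=cap(n); np.savez(n,p=p,d=d,W=world(c,d)); cv2.imwrite(f'pics/{n}.png',p[...,::-1])
s=monitor.state(); print({k:s[k] for k in('time_s','eef_pos','ee_rot','gripper_width','ft_force')})
E
```

```text
{'time_s': 0.1, 'eef_pos': array([0.20884906, 0.5886167 , 0.24301797]), 'ee_rot': array([-3.14017504e+00,  1.59180897e-04,  2.80066915e+00]), 'gripper_width': 1.001510719044684, 'ft_force': array([-0.2693659 , -0.12336346,  0.08083965])}
```

View pics/top.png

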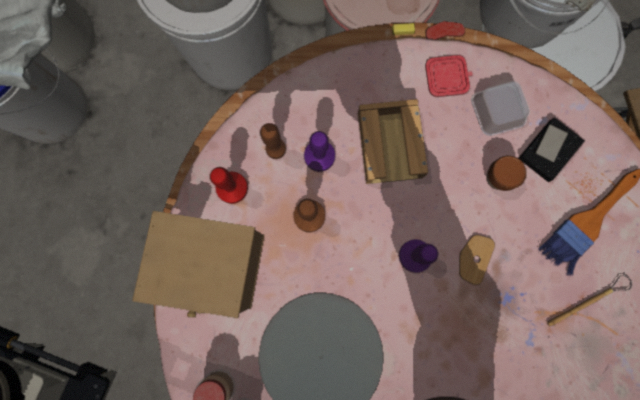

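View pics/scene.png

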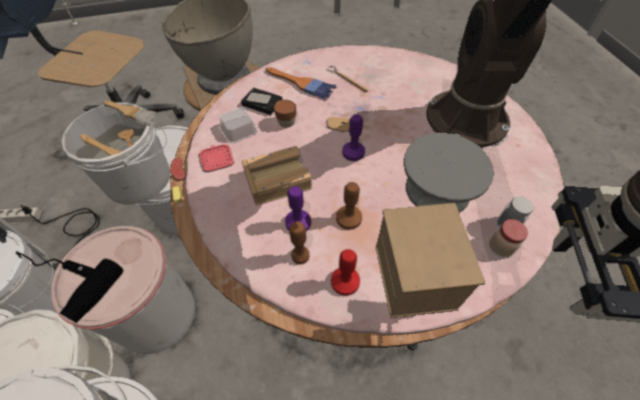

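Candidates, as top-view pixels:
- Brown, broad foot: (310,213).
- Brown, narrow foot: (272,140).
- Purple: (320,150) and (418,255).
- Red: (228,185).

The rack is at (393,140) with its open end downward in the picture. I choose the brown one at (310,213), and will check its foot width in a close crop.

```bash
python3 - <<'E'
from h import *
z=np.load('top.npz'); p,W=z['p'],z['W']; s=np.load('scene.npz'); q,V=s['p'],s['W']
a=cv2.resize(p[90:250,200:440],None,fx=3,fy=3)[:, :]; b=cv2.resize(q[140:300,230:390],None,fx=3,fy=3)
cv2.imwrite('pics/crop.png',cv2.resize(np.hstack([a,b])[...,::-1],(800,320)))
A=np.vstack([W.reshape(-1,3),V.reshape(-1,3)]); src=np.r_[np.zeros(256000),np.ones(256000)]
for n,(u,v) in dict(broad=(310,213),narrow=(272,140),purp=(320,150),red=(228,185),purp2=(418,255),box=(200,260),rackL=(372,145),rackR=(415,140),lane=(393,140),disc=(320,350)).items(): print(n,W[v,u].round(3))
def circ(P):
    M=np.c_[2*P[:,:2],np.ones(len(P))]; x=np.linalg.lstsq(M,(P[:,:2]**2).sum(1),rcond=None)[0]
    return x[:2].round(4),round(float(np.sqrt(x[2]+x[:2]@x[:2])),4)
for n,(u,v) in dict(broad=(310,213),narrow=(272,140)).items():
    c=W[v,u,:2]
    for lab,lo,hi in(('grip',.086,.118),('foot',.004,.015),('neck',.036,.062)):
      for k in(0,1):
        P=A[(np.hypot(*(A[:,:2]-c).T)<.055)&(A[:,2]>lo)&(A[:,2]<hi)&(src==k)]
        if len(P)>8: print(n,lab,k,len(P),circ(P),P[:,:2].min(0).round(3),P[:,:2].max(0).round(3))
# rack lips tops
c=W[140,393,:2]
for k in(0,1):
    m=(np.hypot(*(A[:,:2]-c).T)<.11)&(A[:,2]>.045)&(A[:,2]<.058)&(src==k); P=A[m].astype(np.float32)
    print('rack',k,len(P),cv2.minAreaRect(P[:,:2]),P[:,2].mean())
E
```

```text
broad [0.441 0.257 0.129]
narrow [0.572 0.328 0.121]
purp [0.556 0.243 0.115]
red [0.493 0.407 0.1  ]
purp2 [0.374 0.073 0.121]
box [0.358 0.436 0.15 ]
rackL [0.585 0.144 0.052]
rackR [0.595 0.061 0.054]
lane [0.608 0.096 0.007]
disc [0.213 0.236 0.105]
broad grip 0 35 (array([0.4511, 0.2626]), 0.0173) [0.434 0.246] [0.447 0.275]
broad grip 1 134 (array([0.4539, 0.2627]), 0.0168) [0.438 0.257] [0.471 0.281]
broad foot 0 41 (array([0.4491, 0.2542]), 0.0314) [0.418 0.206] [0.481 0.29 ]
broad foot 1 71 (array([0.454 , 0.2624]), 0.0313) [0.424 0.231] [0.486 0.295]
broad neck 1 59 (array([0.4543, 0.2633]), 0.0101) [0.444 0.262] [0.465 0.274]
narrow grip 0 96 (array([0.587 , 0.3342]), 0.0171) [0.569 0.317] [0.591 0.349]
narrow grip 1 127 (array([0.5898, 0.334 ]), 0.0171) [0.574 0.337] [0.607 0.353]
narrow foot 0 49 (array([0.5674, 0.3201]), 0.0254) [0.526 0.276] [0.606 0.373]
narrow foot 1 44 (array([0.5901, 0.3305]), 0.0236) [0.572 0.315] [0.613 0.355]
narrow neck 0 31 (array([0.587 , 0.3342]), 0.0108) [0.575 0.323] [0.587 0.341]
narrow neck 1 57 (array([0.5898, 0.3343]), 0.0105) [0.58  0.336] [0.601 0.345]Traceback (most recent call last):
  File "<stdin>", line 20, in <module>
cv2.error: OpenCV(4.12.0) /io/opencv/modules/imgproc/src/convhull.cpp:143: error: (-215:Assertion failed) total >= 0 && (depth == CV_32F || depth == CV_32S) in function 'convexHull'
```

View pics/crop.png

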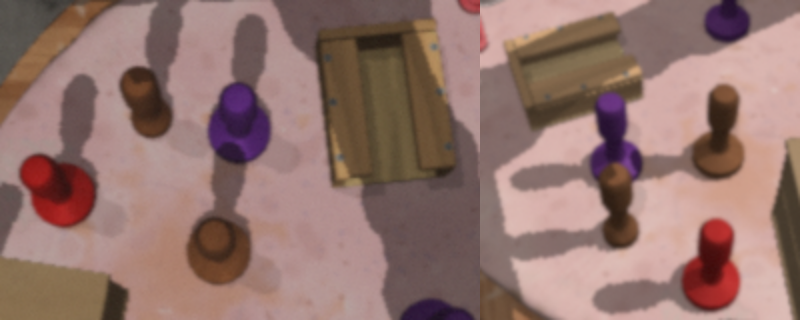

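The crop shows two brown tampers. The left one at crop (145,100) has a narrow foot, and the lower one at (218,250) has a broad foot with a fitted radius of 31 mm. So the target is the one at about (0.452,0.263). Next I measure the rack pose and the obstacles.

```bash
python3 - <<'E'
from h import *
for n in('top','scene'):
    z=np.load(n+'.npz'); A=z['W'].reshape(-1,3)
    A=A[np.isfinite(A).all(1)]
    c=np.array([.60,.103])
    P=A[(np.hypot(*(A[:,:2]-c).T)<.105)&(A[:,2]>.047)&(A[:,2]<.058)].astype(np.float32)
    r=cv2.minAreaRect(P[:,:2].copy()); print(n,'rack',len(P),r,P[:,2].mean())
    Q=P[:,:2]
    # slot edges: best yaw so lip inner gap is sharpest
    best=max(((lambda t:(np.diff(np.sort((Q-c)@[-np.sin(t),np.cos(t)])).max(),t))(t) for t in np.radians(np.arange(-30,30,.5))))
    t=best[1]; l=np.sort((Q-c)@[-np.sin(t),np.cos(t)]); i=np.diff(l).argmax(); print('gap',best[0],np.degrees(t),'mid lat',(l[i]+l[i+1])/2, 'outer',l[0],l[-1])
    x=(Q-c)@[np.cos(t),np.sin(t)]; print('along',np.percentile(x,[0,1,99,100]).round(3))
    for nm,lo,hi,(x0,y0),R in(('box',.13,.17,(.36,.44),.14),('disc',.08,.13,(.21,.24),.17),('purp',.08,.14,(.556,.243),.05),('purp2',.08,.14,(.374,.073),.05),('purp2f',.004,.014,(.374,.083),.05)):
        B=A[(np.hypot(A[:,0]-x0,A[:,1]-y0)<R)&(A[:,2]>lo)&(A[:,2]<hi)]
        print(nm,len(B),cv2.minAreaRect(B[:,:2].astype(np.float32)) if len(B) else '', B[:,2].max() if len(B) else '')
E
```

```text
top rack 2926 ((0.5992085933685303, 0.10270190238952637), (0.15024223923683167, 0.11636710911989212), 6.939482688903809) 0.051461414
gap 0.001771979033946991 0.0 mid lat -0.015033054977655405 outer -0.06463512766361236 0.06586602342128754
along [-0.082 -0.077  0.075  0.079]
box 9834 ((0.3884619474411011, 0.439893901348114), (0.1765965223312378, 0.22293366491794586), 82.39747619628906) 0.15454822813608604
disc 11457 ((0.21940678358078003, 0.25354108214378357), (0.24967965483665466, 0.18241502344608307), 83.24222564697266) 0.120217628219914
purp 381 ((0.5726502537727356, 0.2446761280298233), (0.03330827131867409, 0.03352481126785278), 84.75579833984375) 0.13358054236007244
purp2 404 ((0.3769775629043579, 0.05671800300478935), (0.033307723701000214, 0.03318212181329727), 45.977996826171875) 0.13459085365854273
purp2f 44 ((0.36948853731155396, 0.08762359619140625), (0.07435045391321182, 0.06878314167261124), 11.447954177856445) 0.013917602922406402
scene rack 1414 ((0.6014260649681091, 0.1029089093208313), (0.14710082113742828, 0.11825421452522278), 6.851260185241699) 0.051776547
gap 0.0030644061823376367 29.500000000000004 mid lat 0.07918885208012902 outer -0.07916944246500045 0.08072105517129784
along [-0.087 -0.078  0.084  0.09 ]
box 6825 ((0.38880011439323425, 0.4385799169540405), (0.17578746378421783, 0.22129809856414795), 81.88890838623047) 0.1541386845406375
disc 4982 ((0.18330784142017365, 0.2417578101158142), (0.2100679725408554, 0.2577150762081146), 72.0172119140625) 0.1089338550787795
purp 331 ((0.5767210125923157, 0.24858543276786804), (0.02952488325536251, 0.03285396471619606), 70.94261932373047) 0.1338857191752869
purp2 263 ((0.38132181763648987, 0.05899295210838318), (0.031188402324914932, 0.028917549178004265), 18.530786514282227) 0.13374711577287024
purp2f 64 ((0.3833296597003937, 0.07417994737625122), (0.028303924947977066, 0.06236233934760094), 80.37173461914062) 0.013907798084102141
```

Target is at (0.4525,0.2626). The rack centre is (0.600,0.103), yaw 6.9°. The box (top 0.154, edge y≈0.352) would hit the gripper body if the fingers closed along y. I'll turn the tool +63.5° about its z, so the fingers close along the slot.

drive_tool:
  plan:
    - [0,0,0.96,0,0,0,91]
    - [0,0,0.96,0,0,0,91]
    - [0,0,0.96,0,0,0,91]
    - [0,0,0.96,0,0,0,91]
    - [0,0,0.96,0,0,0,91]
    - [0,0,0.96,0,0,0,91]
    - [0,0,0.96,0,0,0,91]
    - [0,0,0.96,0,0,0,91]
    - [0,0,0.96,0,0,0,91]
    - [0,0,0.96,0,0,0,91]
    - [0,0,0.96,0,0,0,91]
    - [0,0,0,0,0,0,91]
  force: 25

```text
time_s: 1.1
eef_pos: [0.2087, 0.5888, 0.2433]
ee_rot: [-3.141, 0.001, 1.69]
ft_force: [-0.1, 0.1, -0.4]
gripper_width: 0.993
grip_force: 0.0
```

drive_tool:
  plan:
    - [0,0,0,-0.63,0.36,0,91]
    - [0,0,0,-0.63,0.36,0,91]
    - [0,0,0,-0.63,0.36,0,91]
    - [0,0,0,-0.63,0.36,0,91]
    - [0,0,0,-0.63,0.36,0,91]
    - [0,0,0,-0.63,0.36,0,91]
    - [0,0,0,-0.63,0.36,0,91]
    - [0,0,0,-0.63,0.36,0,91]
    - [0,0,0,-0.63,0.36,0,91]
    - [0,0,0,-0.63,0.36,0,91]
    - [0,0,0,-0.63,0.36,0,91]
    - [0,0,0,-0.63,0.36,0,91]
    - [0,0,0,-0.63,0.36,0,91]
    - [0,0,0,-0.63,0.36,0,91]
    - [0,0,0,0,0,0,91]
    - [0,0,0,0,0,0,91]

```text
time_s: 2.43
eef_pos: [0.4536, 0.2622, 0.2437]
ee_rot: [3.141, 0.0, 1.694]
ft_force: [-0.7, 0.2, 0.4]
gripper_width: 0.991
grip_force: 0.0
```

```bash
python3 - <<'E'
from h import *
p,d,c=cap('wrist'); W=world(c,d); cv2.imwrite('pics/w1.png',p[...,::-1])
A=W.reshape(-1,3)
def circ(P):
    M=np.c_[2*P[:,:2],np.ones(len(P))]; x=np.linalg.lstsq(M,(P[:,:2]**2).sum(1),rcond=None)[0]
    return x[:2].round(4),round(float(np.sqrt(x[2]+x[:2]@x[:2])),4)
for lo,hi in((.09,.118),(.005,.015),(.118,.14)):
    P=A[(np.hypot(A[:,0]-.453,A[:,1]-.2625)<.045)&(A[:,2]>lo)&(A[:,2]<hi)]
    if len(P)>5: print(lo,len(P),circ(P),P.max(0),P.min(0))
P=A[(np.hypot(A[:,0]-.6,A[:,1]-.103)<.105)&(A[:,2]>.047)&(A[:,2]<.058)].astype(np.float32)
if len(P)>20: print(len(P),cv2.minAreaRect(P[:,:2].copy()))
E
```

```text
0.09 146 (array([0.4527, 0.2634]), 0.0174) [0.46780789 0.28098037 0.11797776] [0.43545893 0.26635111 0.09015486]
0.005 27 (array([0.452 , 0.2646]), 0.0305) [0.46679321 0.29528719 0.01479449] [0.42242174 0.27233079 0.00510977]
0.118 1164 (array([0.4525, 0.265 ]), 0.0119) [0.46993938 0.28094427 0.13414013] [0.4354568  0.24645569 0.1180657 ]
1435 ((0.5605189204216003, 0.13882799446582794), (0.07929234951734543, 0.035241708159446716), 7.178295135498047)
```

View pics/w1.png

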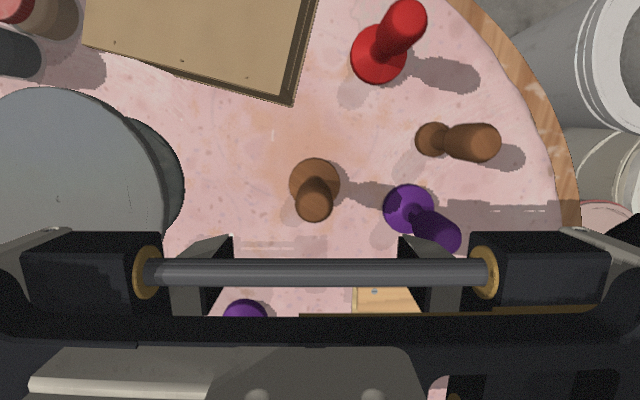

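The broad tamper (315,190) sits squarely between the fingers, and the purple one (435,230) is outside them. Descend and grip.

drive_tool:
  plan:
    - [0,0,0,0.02,-0.02,0.44,91]
    - [0,0,0,0,0,0.44,91]
    - [0,0,0,0,0,0.44,91]
    - [0,0,0,0,0,0.44,91]
    - [0,0,0,0,0,0.44,91]
    - [0,0,0,0,0,0.44,91]
    - [0,0,0,0,0,0.44,91]
    - [0,0,0,0,0,0.44,91]
    - [0,0,0,0,0,0,91]
    - [0,0,0,0,0,0,91]

```text
time_s: 3.32
eef_pos: [0.4505, 0.2654, 0.1024]
ee_rot: [-3.139, 0.001, 1.698]
ft_force: [-0.7, 0.5, 0.6]
gripper_width: 0.991
grip_force: 0.0
```

drive_tool:
  plan:
    - [0,0,0,0,0,0,25]
    - [0,0,0,0,0,0,25]
    - [0,0,0,0,0,0,25]
    - [0,0,0,0,0,0,25]
    - [0,0,0,0,0,0,25]
    - [0,0,0,0,0,0,25]
    - [0,0,0,0,0,0,25]
    - [0,0,0,0,0,0,25]
    - [0,0,0,0,0,0,25]
    - [0,0,0,0,0,0,25]
    - [0,0,0,0,0,0,25]
    - [0,0,0,0,0,0,25]
  force: 25

```text
time_s: 4.32
eef_pos: [0.4518, 0.2646, 0.1029]
ee_rot: [3.142, 0.0, 1.695]
ft_force: [-0.1, 0.4, -0.9]
gripper_width: 0.378
grip_force: 25.0
```

drive_tool:
  plan:
    - [0,0,0,0,0,-0.1,25]
    - [0,0,0,0,0,-0.1,25]
    - [0,0,0,0,0,-0.1,25]
    - [0,0,0,-0.2,0,0,25]
    - [0,0,0,-0.4,0,0,25]
    - [0,0,0,-0.45,0,0,25]
    - [0,0,0,-0.45,0,0,25]
    - [0,0,0,-0.45,0,0,25]
    - [0,0,0,-0.45,0,0,25]
    - [0,0,0,-0.45,-0.07,0,25]
    - [0,0,0,-0.45,0,0,25]
    - [0,0,0,-0.45,0,0,25]
    - [0,0,0,-0.4,0,0,25]
    - [0,0,0,-0.3,0,0,25]
    - [0,0,0,0,0,0,25]
    - [0,0,0,0,0,0,25]
    - [0,0,0,0,0,0,25]

```text
time_s: 5.73
eef_pos: [0.4709, 0.0881, 0.115]
ee_rot: [3.142, -0.0, 1.695]
ft_force: [-0.7, 0.1, -2.3]
gripper_width: 0.375
grip_force: 25.0
```

```bash
python3 - <<'E'
from h import *
def circ(P):
    M=np.c_[2*P[:,:2],np.ones(len(P))]; x=np.linalg.lstsq(M,(P[:,:2]**2).sum(1),rcond=None)[0]
    return x[:2].round(4),round(float(np.sqrt(x[2]+x[:2]@x[:2])),4)
s=monitor.state(); e=s['eef_pos']; print(s['time_s'],e,s['ee_rot'],s['ft_force'])
for n in('scene','top','wrist'):
    p,d,c=cap(n); W=world(c,d); A=W.reshape(-1,3)
    if n!='top': cv2.imwrite(f'pics/{n}2.png',p[...,::-1])
    for lo,hi in((.015,.027),(.05,.072)):
        P=A[(np.hypot(*(A[:,:2]-e[:2]).T)<.045)&(A[:,2]>lo)&(A[:,2]<hi)]
        if len(P)>8: print(n,lo,len(P),circ(P))
    P=A[(np.hypot(A[:,0]-.6,A[:,1]-.103)<.105)&(A[:,2]>.047)&(A[:,2]<.056)].astype(np.float32)
    if len(P)>20: print(n,'rack',len(P),cv2.minAreaRect(P[:,:2].copy()))
E
```

```text
5.7333 [0.47089213 0.0880873  0.11498367] [ 3.14151592e+00 -4.34410130e-04  1.69512918e+00] [-0.66012794  0.05896623 -2.26351256]
scene 0.015 79 (array([0.473 , 0.0861]), 0.0312)
scene 0.05 52 (array([0.4728, 0.087 ]), 0.01)
scene rack 1404 ((0.6012594699859619, 0.10324922204017639), (0.14736908674240112, 0.11786190420389175), 6.894552230834961)
top 0.015 31 (array([0.4695, 0.0862]), 0.0316)
top rack 1937 ((0.5989347696304321, 0.10408489406108856), (0.15032315254211426, 0.1141190156340599), 6.628546714782715)
wrist 0.015 132 (array([0.4709, 0.0879]), 0.0311)
wrist 0.05 233 (array([0.4712, 0.0875]), 0.0108)
wrist rack 12141 ((0.6009712219238281, 0.10345776379108429), (0.15152867138385773, 0.11613151431083679), 7.094029426574707)
```

View pics/scene2.png

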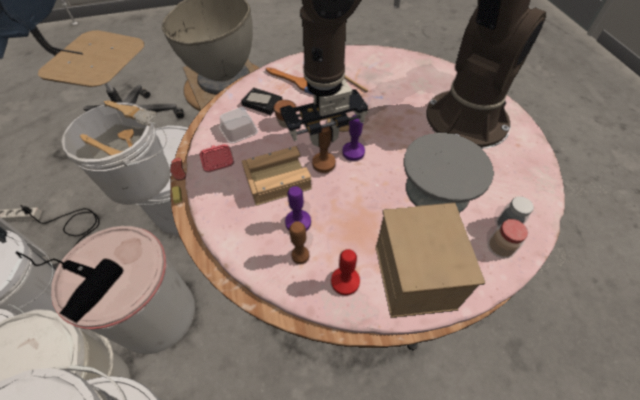

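The held tamper (324,150) is upright in front of the mouth and within 1 mm of the slot axis, with about 160 mm to home. Slide in.

drive_tool:
  plan:
    - [0,0,0,0,0.15,0,25]
    - [0,0,0,0,0.3,0,25]
    - [0,0,0,0,0.3,0,25]
    - [0,0,0,0,0.3,0,25]
    - [0,0,0,0,0.3,0,25]
    - [0,0,0,0,0.3,0,25]
    - [0,0,0,0,0.3,0,25]
    - [0,0,0,0,0.3,0,25]
    - [0,0,0,0,0.3,0,25]
    - [0,0,0,0,0.3,0,25]
    - [0,0,0,0,0.3,0,25]
    - [0,0,0,0,0.3,0,25]
    - [0,0,0,0,0.2,0,25]
    - [0,0,0,0,0,0.05,25]
    - [0,0,0,0,0,0.06,25]
    - [0,0,0,0,0,0,25]
    - [0,0,0,0,0,0,25]

```text
time_s: 7.3
eef_pos: [0.615, 0.1057, 0.1102]
ee_rot: [-3.14, -0.0, 1.695]
ft_force: [0.2, 0.8, -2.3]
gripper_width: 0.377
grip_force: 25.0
```

drive_tool:
  plan:
    - [0,0,0,0,0.06,0,25]
    - [0,0,0,0,0.06,0,25]
    - [0,0,0,0,0.06,0,25]
    - [0,0,0,0,0.06,0,25]
    - [0,0,0,0,0.06,0,25]
    - [0,0,0,0,0,0,25]
    - [0,0,0,0,0,0,25]

```text
time_s: 7.88
eef_pos: [0.6279, 0.1072, 0.1105]
ee_rot: [-3.142, 0.0, 1.695]
ft_force: [-1.1, 0.1, -2.1]
gripper_width: 0.376
grip_force: 25.0
```

drive_tool:
  plan:
    - [0,0,0,0,0.03,0,25]
    - [0,0,0,0,0,0,25]
    - [0,0,0,0,0.03,0,25]
    - [0,0,0,0,0,0,25]

```text
time_s: 8.22
eef_pos: [0.6303, 0.1075, 0.1106]
ee_rot: [3.141, -0.0, 1.695]
ft_force: [0.0, -0.7, -2.1]
gripper_width: 0.375
grip_force: 25.0
```

drive_tool:
  plan:
    - [0,0,0,0,0.03,0,25]
    - [0,0,0,0,0,0,25]
    - [0,0,0,0,0,0,25]

```text
time_s: 8.47
eef_pos: [0.6314, 0.1076, 0.1105]
ee_rot: [-3.142, -0.0, 1.695]
ft_force: [-0.4, 0.3, -2.3]
gripper_width: 0.372
grip_force: 25.0
```

drive_tool:
  plan:
    - [0,0,0,0,0.03,0,25]
    - [0,0,0,0,0,0,25]
    - [0,0,0,0,0,0,25]

```text
time_s: 8.72
eef_pos: [0.632, 0.1077, 0.1104]
ee_rot: [-3.14, -0.0, 1.695]
ft_force: [-2.8, -0.7, 0.2]
gripper_width: 0.372
grip_force: 25.0
```

drive_tool:
  plan:
    - [0,0,0,0,0.015,0,25]
    - [0,0,0,0,0,0,25]
    - [0,0,0,0,0,0,25]

```text
time_s: 8.97
eef_pos: [0.6323, 0.1077, 0.1103]
ee_rot: [-3.14, -0.0, 1.695]
ft_force: [-5.3, -1.3, 0.8]
gripper_width: 0.378
grip_force: 25.0
```

drive_tool:
  plan:
    - [0,0,0,0,0,0.02,25]
    - [0,0,0,0,0,0,25]
    - [0,0,0,0,0,0,25]

```text
time_s: 9.22
eef_pos: [0.6323, 0.1078, 0.1095]
ee_rot: [-3.14, -0.0, 1.695]
ft_force: [-5.1, -0.8, 0.6]
gripper_width: 0.376
grip_force: 25.0
```

drive_tool:
  plan:
    - [0,0,0,0,0,0.02,25]
    - [0,0,0,0,0,0,25]
    - [0,0,0,0,0,0,25]

```text
time_s: 9.47
eef_pos: [0.6324, 0.1077, 0.109]
ee_rot: [-3.14, -0.0, 1.695]
ft_force: [-6.4, -0.6, 2.7]
gripper_width: 0.374
grip_force: 25.0
```

```bash
python3 - <<'E'
from h import *
s=monitor.state(); print(s['eef_pos'],s['ft_force'],s['moment'])
e=s['eef_pos']
p,d,c=cap('wrist'); cv2.imwrite('pics/w3.png',p[...,::-1]); A=world(c,d).reshape(-1,3)
for lo,hi in((.055,.065),(.065,.078),(.09,.105)):
    P=A[(np.hypot(*(A[:,:2]-e[:2]).T)<.03)&(A[:,2]>lo)&(A[:,2]<hi)]
    if len(P)>8: print(lo,len(P),P.mean(0).round(4),P.min(0).round(4),P.max(0).round(4))
E
```

```text
[0.63237209 0.10773949 0.10897731] [-6.40247598 -0.63296336  2.65220663] [-0.26194562  1.80669092 -0.00959387]
0.055 108 [0.6309 0.1162 0.0597] [0.6222 0.1107 0.055 ] [0.6406 0.1178 0.065 ]
0.065 13 [0.6308 0.117  0.066 ] [0.6259 0.1154 0.065 ] [0.6353 0.1178 0.068 ]
0.09 811 [0.6311 0.1194 0.0989] [0.6034 0.1086 0.0901] [0.6587 0.1242 0.105 ]
```

View pics/w3.png

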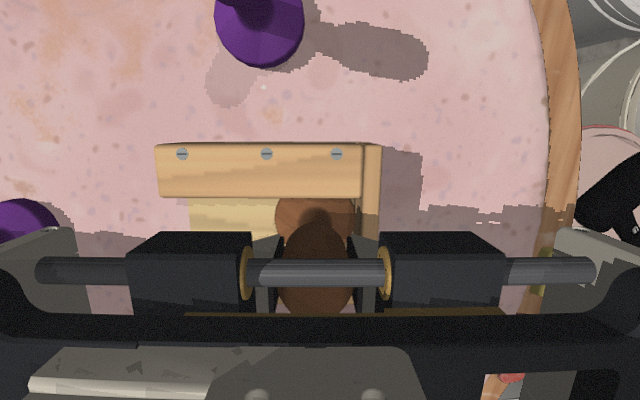

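The foot (315,215) lies under the lip and meets the back board (365,200). Both the push force and the base contact show in the readings. Release and withdraw upward.

drive_tool:
  plan:
    - [0,0,0,0,0,0,40]
    - [0,0,0,0,0,0,50]
    - [0,0,0,0,0,0,70]
    - [0,0,0,0,0,0,80]
    - [0,0,0,0,0,0,80]
    - [0,0,0,0,0,0,80]
    - [0,0,0,0,0,0,80]
    - [0,0,0,0,0,0,80]
    - [0,0,0,0,0,-0.2,80]
    - [0,0,0,0,0,-0.4,80]
    - [0,0,0,0,0,-0.4,80]
    - [0,0,0,0,0,-0.4,80]
    - [0,0,0,0,0,-0.4,80]
    - [0,0,0,0,0,-0.4,80]
    - [0,0,0,0,0,-0.4,80]
    - [0,0,0,0,0,-0.4,80]
    - [0,0,0,0,0,0,80]
    - [0,0,0,0,0,0,80]

```text
time_s: 11.02
eef_pos: [0.6337, 0.1079, 0.2302]
ee_rot: [3.139, -0.0, 1.695]
ft_force: [0.9, -0.2, -0.4]
gripper_width: 0.878
grip_force: 0.0
```

```bash
python3 - <<'E'
from h import *
def circ(P):
    M=np.c_[2*P[:,:2],np.ones(len(P))]; x=np.linalg.lstsq(M,(P[:,:2]**2).sum(1),rcond=None)[0]
    return x[:2].round(4),round(float(np.sqrt(x[2]+x[:2]@x[:2])),4)
s=monitor.state(); print(s['eef_pos'],s['gripper_width'],s['time_s'])
for n in('wrist','scene'):
    p,d,c=cap(n); cv2.imwrite(f'pics/{n}4.png',(p if n=='wrist' else cv2.resize(p[120:280,220:380],(600,600)))[...,::-1]); A=world(c,d).reshape(-1,3)
    for lo,hi in((.055,.068),(.092,.122),(.124,.15)):
        P=A[(np.hypot(A[:,0]-.632,A[:,1]-.107)<.03)&(A[:,2]>lo)&(A[:,2]<hi)]
        if len(P)>8: print(n,lo,len(P),circ(P),P[:,2].max())
    P=A[(np.hypot(A[:,0]-.6,A[:,1]-.103)<.105)&(A[:,2]>.047)&(A[:,2]<.054)].astype(np.float32)
    print(n,'rack',cv2.minAreaRect(P[:,:2].copy()))
E
```

```text
[0.63369069 0.10788085 0.23020867] 0.8775983642819679 11.0167
wrist 0.092 202 (array([0.632 , 0.1065]), 0.0174) 0.12184258532922188
wrist 0.124 1326 (array([0.6318, 0.1083]), 0.0118) 0.13988364662110556
wrist rack ((0.6006901860237122, 0.10356231778860092), (0.15006443858146667, 0.11531397700309753), 7.235228061676025)
scene 0.055 31 (array([0.6339, 0.1065]), 0.0099) 0.0675715730870119
scene 0.092 121 (array([0.6324, 0.1072]), 0.0154) 0.12198937309337743
scene 0.124 142 (array([0.6315, 0.1095]), 0.0113) 0.14009493166606568
scene rack ((0.6018750667572021, 0.10341490805149078), (0.14753921329975128, 0.11924140155315399), 7.62863826751709)
```

View pics/wrist4.png

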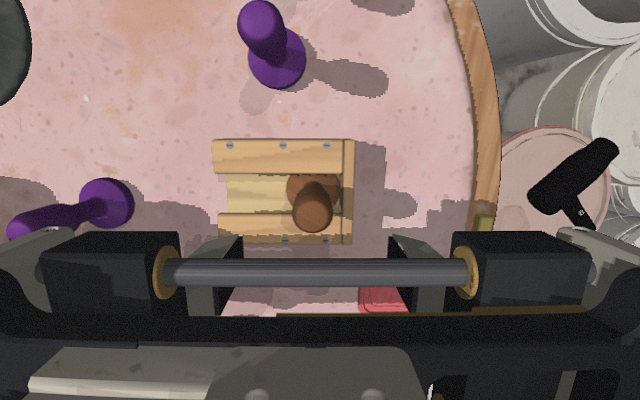

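View pics/scene4.png

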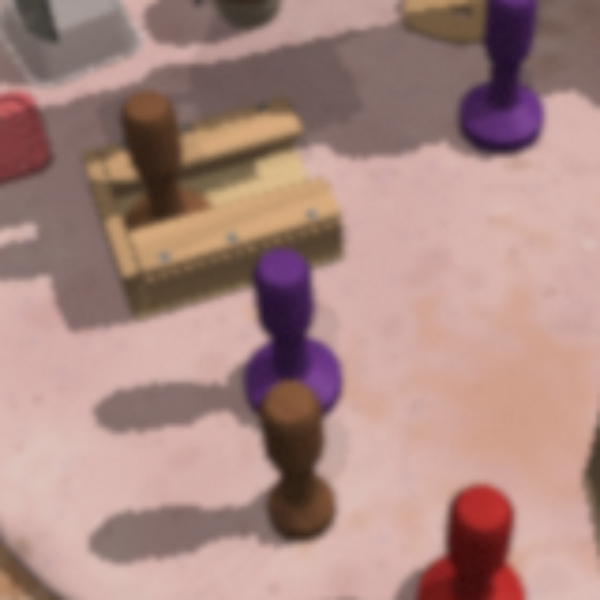

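Both pictures show the broad tamper upright in the slot against the back board (wrist view (313,195), scene crop (160,160)). Its top is at about 0.138 m and rack x is about +31 mm. The narrow tamper is still standing where it was, and the gripper is clear.

```bash
python3 -c "
from bench import order
print(order.finish_job())"
```

```text
the job is handed in; nothing more can be done
None
```

The broad tamper stands upright in the rack with its foot home against the back board and released, the narrow tamper was left where it stood, and the job is handed in at about 11 s.

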